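# Rinse a probe tip and seat the probe on its sprung saddle

## Robot

A 6-joint arm with a two-finger parallel gripper is mounted at the origin on the work surface. World frame = base frame: x ahead of the robot, y to its left, z up, the work surface at z = 0. Lengths are in m, angles in rad, forces in N, time in s.
With the tool pointing down it reaches from about 0.375 to 0.9 m from the base axis. Payload 3.1 kg.
Tool frame: the origin (TCP) lies on the centre line of the jaws, within the pads' length; the fingertips stand robot.tip_reach ahead of it and the grasp point (between the pads) is the TCP (robot.tip_reach is the distance from the TCP to the fingertips, in m); z points along the fingers, y is the direction in which the jaws open and shut (so a half turn about z gives the same grasp; the last joint's range is limited). The gripper opens to 87 mm and grips with 3 to 60 N. Pads are 19 mm wide; open, the fingers measure 117 mm over their backs; the gripper's body (75 mm by 190 mm) begins 51 mm behind the grasp point.
Start: joints at [-1.415, 0.527, 1.433, -0, 1.181, -0.178], TCP at [0.205, -0.59, 0.242] pointing down, gripper open.
Joint ranges: [-3.08, 3.08], [-0.75, 2.2], [0.22, 2.44], [-1.43, 4.57], [0, 2.65], [-2.85, 2.85]. Speed limits (rad/s): [2.79, 2.79, 3.14, 3.14, 3.14, 3.14].

## Interface

Orientations are given as a unit quaternion [x, y, z, w].
In Python, from rig import telemetry, viewer, robot gives the robot as it stands. The module is installed in compiled form; this text tells all that it offers.
- The arm moves only by the tool step_arm, never from a script. Its argument "targets" is a list of rows, each an object of numbers: "dx", "dy", "dz": the shift along the tool's x, y, z in m; "rx", "ry", "rz": the turn, a rotation vector about the tool's x, y, z in degrees. In form: [{"dx": .., "dy": .., "dz": .., "rx": .., "ry": .., "rz": ..}, ...]. A call has exactly 5 rows; each row is the pose to reach, as a shift and turn from the pose measured when the call began, along the tool's axes at that moment; what a row does not reach only later rows make up. A row lasts 1/8 s, in which the tool goes at most 62.5 mm and 10.7 degrees, less where a joint would pass 70% of its speed; a pose out of reach is approached as far as the arm can. A call with a gripper value outside its range is refused whole. "gripper" is the opening, from 0 (shut) to 1 (fully open), set as the call begins (left out, the last holds). The fingers move at their own pace and stop on an object; "force" is the grip in N (left out, the last holds). Time passes only in rows, so rows that repeat a pose let the fingers close, or fill a call up. It gives the time, the measured TCP pose, the force and the opening at its end, in the units of the state.
- telemetry.get_obs(): the state, without advancing time (a new reading comes with each control period).
- viewer.camera(name): name is "side" or "top"; returns a dict with "img" (420x560x3 uint8, blue, green, red), "depth" (420x560 float32, m along the optical axis (not along the pixel's ray), 0 where there is no reading), "K" (3x3 intrinsics, pixels), "R" (3x3) and "t" (3): a world point X has camera coordinates R X + t. Camera axes: x right, y down, z forward; pixel columns grow to the right and rows downward; lengths in m; the calibration is good to about 2 mm. A picture is of the moment at which its call begins.
- robot.hand_in(): hands the job in, once; it reports no verdict.
The state is a dict: "time": time; "q": joint angles; "joint_velocities": joint speeds; "joint_torque": joint torques, N m; "position": TCP position; "tool_rot": TCP orientation; "ft_force": force on the tool from outside, world axes, zero at the start; "moment": the same for the moment, N m; "grip_width": finger opening in m.
Only numpy, scipy, OpenCV 4.12 (cv2) and the standard library are available. Lean on these libraries where they do the work, as an engineer would, in place of code of your own. Each camera call takes 0.05 s, during which the arm holds its last target.

## Task

Take the probe off its rest by its upright grip bar and dip the tip of its bent tube into the small steel cup. Then lay the probe's foot in the channel of the stand's saddle, tube pointing out over the dish, slide it along until it drops over the locating pin, and press probe and saddle down as far as they go. Finish while still holding the probe pressed down, and leave everything else standing where it is.

Things in the scene. Friction and masses are not known exactly. Their poses are not given: they have to be found in the camera images.
- probe_grip (a point): the probe: a black upright grip bar on a flat aluminium foot, with a bent steel tube. This point is the centre of the grip bar, which is 14 mm thick (y), 30 mm long (x) and 45 mm high, its top 22.5 mm above this point and its lower end 22.5 mm below it. +x points along the tube. The foot's underside is 39.5 mm below this point. Mass 0.15 to 0.31 kg
- probe_foot (a point): centre of the underside of the probe's foot (50 mm along x, 36 mm along y, 12 mm thick), same axes as the grip. In its middle the underside has an open square socket, 11 x 11 mm, 12 mm deep, with a 1.5 mm chamfered mouth
- probe_tip (a point): lower end of the probe's tube, 85 mm ahead (+x) of the foot's centre and 25 mm below its underside. The tube (5 mm thick) leaves the grip bar 24 mm above the underside, runs level, then turns straight down at the tip; its last 25 mm are 3 mm thick
- rest: pedestal on which the probe waits, its foot on the flat top 60 mm above the table between two 4 mm lips; 70 x 70 mm base. Origin under its centre; the probe's x runs along the rest's x. The tube overhangs the front (+x)
- cup_rim (a point): centre of the mouth of a small open steel cup, 46 mm across outside, 40 mm inside, 45 mm high, standing on the table
- saddle_floor (a point): centre of the floor of the saddle on top of the stand: a dark steel channel along x, open at both ends, 76 mm long, 40 mm wide inside, walls 10 mm high, floor 70 mm above the table when up. z up; the probe's tube must point to +x, over the dish
- stand: grey stand, 90 x 90 mm base, that carries the saddle; origin under its centre, axes as the saddle. A steel locating pin, 8 mm thick and 7 mm high with bevelled top, stands in the channel on the middle line of its floor, anywhere within 8 mm either way of the floor's centre along x (its place is not given); it sinks with the saddle and fits the socket under the probe's foot
- saddle (a joint): how far the sprung saddle is pressed down, in m: 0 up, 0.006 fully down. Starts to sink at about 3.5 N, including the weight of what is on it, and needs about 12.5 N at full travel; springs back when let go
- dish: open round glass dish, 60 mm across, 14 mm high, standing in front (+x side) of the stand's base; origin under its centre
- pipette: hand pipette lying flat, about 240 mm long and 30 mm high; origin under the front end of its thick grip
- bottle: small amber glass bottle with white cap, 40 mm across, 85 mm high; origin under its centre
- tipbox: white box with blue lid, 80 x 120 x 65 mm; origin under its centre
- slidebox: flat black and grey box, 85 x 100 x 32 mm; origin under its centre
- rack: white tube rack with capped tubes, 80 x 180 mm, 72 mm high; origin under its centre
- tweezers: steel tweezers lying flat, 120 mm long, 5 mm thick; origin under the middle

How it is judged:
By the outcome, as a careful person would: the job done as asked, in the order asked, and still so for the second after the job is handed in, while the arm keeps its last pose, push and grip.
It also fails if it takes over 64 s, if anything falls off the work surface, if the arm or the gripper's body presses on something with over 40 N, if the wrist force passes 120 N, or if a joint passes its speed limit or range.

## Working session

There is one attempt and no reset: what is moved stays moved. The work goes in short steps, Python scripts to look and compute and a tool call to move; the robot and the scene stay as the last step left them, time stands still between calls to the robot, and variables do not carry over. Pictures are saved under pics/ and viewed, and the job is handed in when it is done.

Besides the shell and the picture viewer there is one more tool, called after "Request:" as name(argument=value, ...) on one line, values as JSON. step_arm: Moves the arm, as the interface text tells. Its arguments: {"type":"object","properties":{"targets":{"type":"array"},"gripper":{"type":"number"},"force":{"type":"number"}},"required":["targets"]}

```bash
mkdir -p pics; python3 - <<'E'
from rig import telemetry, viewer, robot
import cv2,numpy as np
print(telemetry.get_obs()); print(robot.tip_reach)
for n in("side","top"):
    c=viewer.camera(n); cv2.imwrite(f"pics/{n}0.png",c["img"]); np.savez(f"{n}0.npz",**c)
    print(n,c["K"],c["R"],c["t"])
E
```

```text
{'time': 0.0, 'q': array([-1.41551452e+00,  5.28486204e-01,  1.43389147e+00,  1.39251653e-05,
        1.18141497e+00, -1.78512059e-01]), 'joint_velocities': array([-0.00174859, -0.00069857,  0.00020101, -0.00177481, -0.00050102,
        0.00019445]), 'joint_torque': array([-1.12132904e-03, -4.40049613e+01, -1.76590472e+01,  6.32758182e-02,
        5.81743440e-02, -1.55275179e-04]), 'position': array([ 0.20468405, -0.58980001,  0.24056274]), 'tool_rot': array([ 9.86104848e-01,  1.66120492e-01,  1.92143297e-05, -1.09984538e-03]), 'ft_force': array([0.05818452, 0.55668728, 0.64288371]), 'moment': array([ 0.01760915, -0.00282215,  0.01773677]), 'grip_width': 0.08689859195862734}
0.019
side [[472.62340147   0.         279.35549461]
 [  0.         472.62340147 212.8920933 ]
 [  0.           0.           1.        ]] [[ 0.96937458 -0.24549596 -0.00668268]
 [-0.15813958 -0.60315466 -0.78179047]
 [ 0.18789571  0.7589046  -0.62350542]] [-0.60443904  0.16251383  1.21217062]
top [[481.06833389   0.         278.60758885]
 [  0.         481.06833389 209.39465705]
 [  0.           0.           1.        ]] [[-0.00506241 -0.99997533  0.00487021]
 [-0.98868514  0.00427497 -0.14994473]
 [ 0.14992021 -0.00557419 -0.98868238]] [0.03811362 0.61477647 1.23630395]
```

View pics/side0.png

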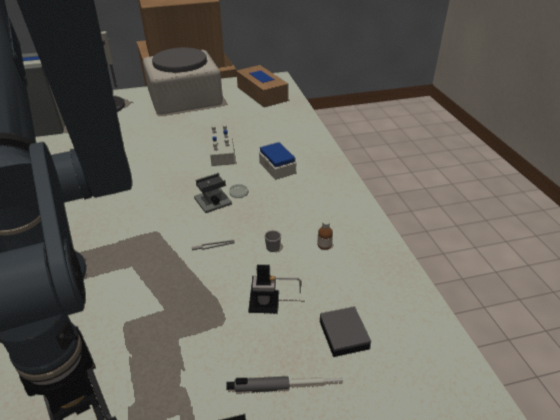

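View pics/top0.png

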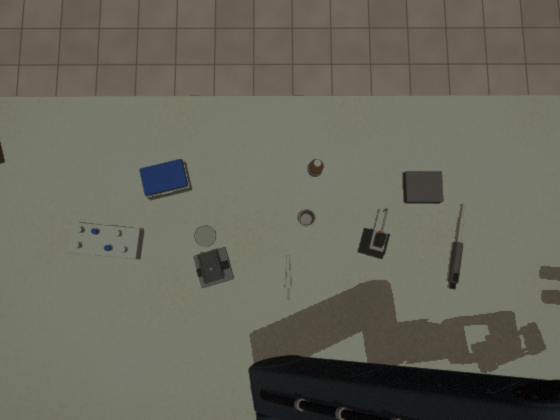

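Both views show the probe on its rest (top ≈(375,240), side ≈(264,285)), the cup (top (306,218)), and the stand (top (213,266)) with the dish (205,236). I'll zoom in on these.

```bash
cat > h.py <<'E'
import numpy as np,cv2
def load(n): return dict(np.load(n))
def ray(c,u,v,z):
    K,R,t=c["K"],c["R"],c["t"]; d=R.T@np.linalg.solve(K,np.array([u,v,1.])); o=-R.T@t
    return o+d*(z-o[2])/d[2]
def pts(c,dep=None):
    D=c["depth"];K=c["K"]; v,u=np.indices(D.shape)
    X=np.stack([(u-K[0,2])/K[0,0]*D,(v-K[1,2])/K[1,1]*D,D],-1)
    return (X-c["t"])@c["R"]
def proj(c,X):
    p=c["K"]@(c["R"]@np.asarray(X)+c["t"]); return p[:2]/p[2]
def crop(c,u0,v0,u1,v1,s,fn):
    im=cv2.resize(c["img"][v0:v1,u0:u1],None,fx=s,fy=s,interpolation=cv2.INTER_CUBIC)
    im=np.clip(im.astype(float)*1.8,0,255).astype(np.uint8); cv2.imwrite(fn,im)
def tri(c1,p1,c2,p2):
    P=[c["K"]@np.c_[c["R"],c["t"]] for c in(c1,c2)]
    X=cv2.triangulatePoints(P[0],P[1],np.float64(p1).reshape(2,1),np.float64(p2).reshape(2,1))
    return (X[:3]/X[3]).ravel()
E
python3 - <<'E'
from h import *
t=load("top0.npz"); s=load("side0.npz")
crop(t,345,190,415,265,8,"pics/tp.png")
crop(t,180,215,250,290,8,"pics/ts.png")
crop(s,235,220,315,320,6,"pics/sp.png")
crop(s,185,165,265,220,9,"pics/ss.png")
print(proj(t,[.205,-.59,.242]))
E
```

```text
[571.72804075 383.56077703]
```

View pics/tp.png

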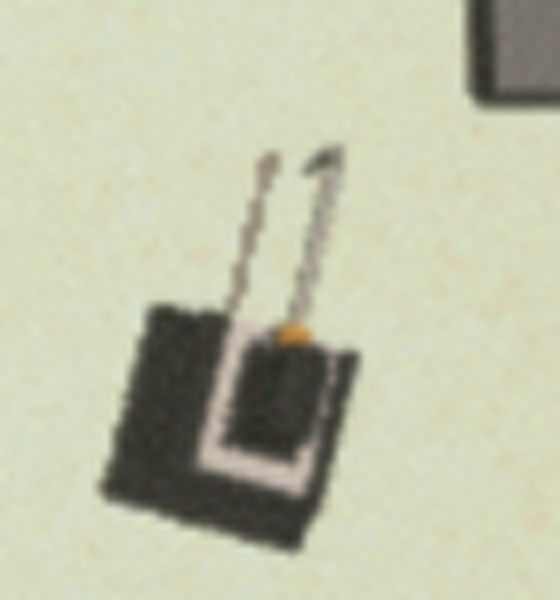

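View pics/ts.png

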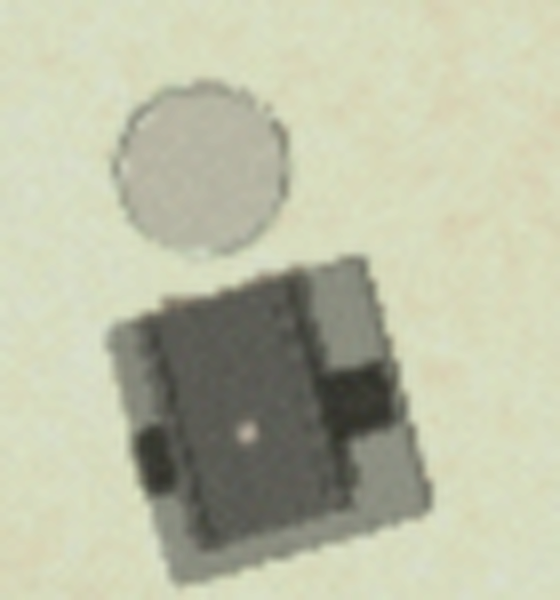

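View pics/sp.png

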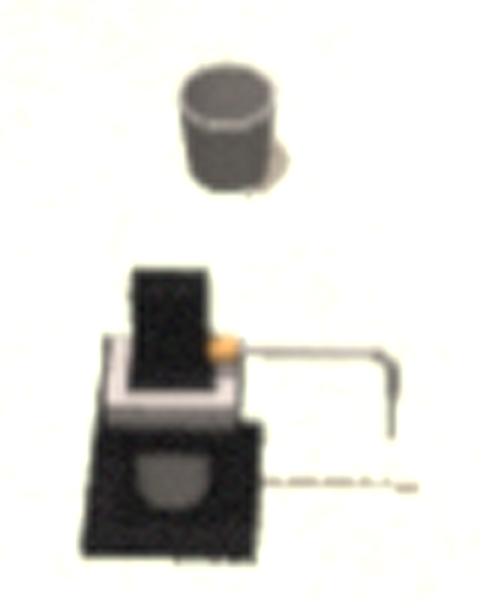

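View pics/ss.png

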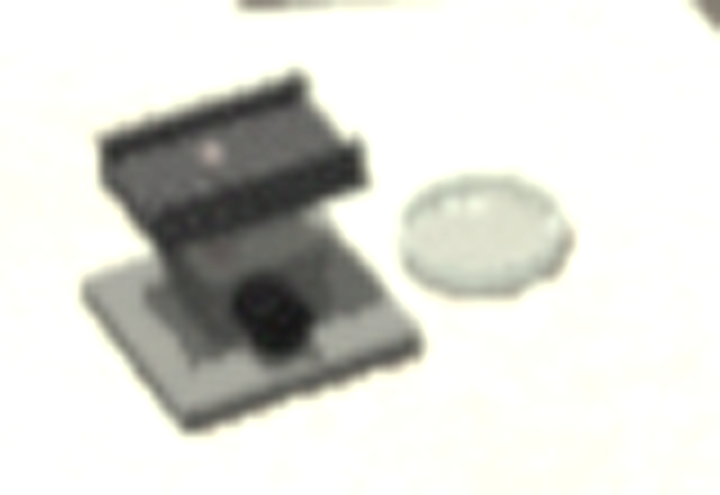

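```bash
python3 - <<'E'
from h import *
t=load("top0.npz"); s=load("side0.npz")
for n,c in(("top",t),("side",s)):
    P=pts(c); x,y,z=P[...,0],P[...,1],P[...,2]
    tb=(abs(x-.6)<.2)&(abs(y)<.4)&(c["depth"]>0)
    print(n,"table z",np.median(z[tb]),np.std(z[tb&(abs(z)<.02)]))
def px(u0,v0,s_,u,v): return u0+(u+.5)/s_-.5, v0+(v+.5)/s_-.5
T=lambda z,*a: ray(t,*px(*a),z).round(4)
S=lambda z,*a: ray(s,*px(*a),z).round(4)
print("grip top corners"); 
for p in((250,340),(328,350),(300,458),(222,445)): print(T(.122,345,190,8,*p))
print("tip elbow",T(.084,345,190,8,335,155),S(.084,235,220,6,393,357),"tip",S(.035,235,220,6,392,437))
print("foot corners top z.072",[T(.072,345,190,8,*p) for p in((235,320),(198,466),(303,495))])
print("rest base (z .01?)",[T(.0,345,190,8,*p) for p in((150,305),(105,490),(298,550),(356,352))])
print("pin",T(.077,180,215,8,247,432),S(.077,185,165,9,211,153))
print("saddle corners z.08",[T(.08,180,215,8,*p) for p in((150,308),(300,268),(350,502),(202,545))])
print("saddle side .08",[S(.08,185,165,9,*p) for p in((100,140),(298,72),(362,150),(162,222))])
print("stand base",[T(.01,180,215,8,*p) for p in((108,330),(362,258),(432,508),(180,582))])
print("dish",T(.007,180,215,8,202,168))
# cup
crop(t,285,195,330,240,12,"pics/tc.png")
for nm,c in(("t",t),("s",s)):
  P=pts(c)
  for lab,xr,zr in(("grip",None,(.112,.135)),("cuprim",1,(.035,.06)),):
    ctr=(.62,-.19) if lab=="grip" else None
E
```

```text
top table z 0.000777777522336105 0.0032043071706917485
side table z 0.0009166719180940066 0.0029081608101121457
grip top corners
[ 0.5453 -0.2062  0.122 ]
[ 0.5421 -0.2304  0.122 ]
[ 0.5085 -0.2205  0.122 ]
[ 0.5126 -0.1964  0.122 ]
tip elbow [ 0.6092 -0.2438  0.084 ] [ 0.6096 -0.2509  0.084 ] tip [ 0.6112 -0.2478  0.035 ]
foot corners top z.072 [array([ 0.557, -0.212,  0.072]), array([ 0.5097, -0.1984,  0.072 ]), array([ 0.5002, -0.232 ,  0.072 ])]
rest base (z .01?) [array([ 0.5701, -0.1977,  0.    ]), array([ 0.5067, -0.1803,  0.    ]), array([ 0.486 , -0.2455,  0.    ]), array([ 0.5535, -0.268 ,  0.    ])]
pin [0.4583 0.2101 0.077 ] [0.457  0.2043 0.077 ]
saddle corners z.08 [array([0.4978, 0.2414, 0.08  ]), array([0.5103, 0.1936, 0.08  ]), array([0.436 , 0.1767, 0.08  ]), array([0.4227, 0.2234, 0.08  ])]
saddle side .08 [array([0.4221, 0.2168, 0.08  ]), array([0.4914, 0.2402, 0.08  ]), array([0.5051, 0.1889, 0.08  ]), array([0.4363, 0.1651, 0.08  ])]
stand base [array([0.4947, 0.2667, 0.01  ]), array([0.5186, 0.1813, 0.01  ]), array([0.4346, 0.1568, 0.01  ]), array([0.4106, 0.2408, 0.01  ])]
dish [0.5497 0.2364 0.007 ]
```

View pics/tc.png

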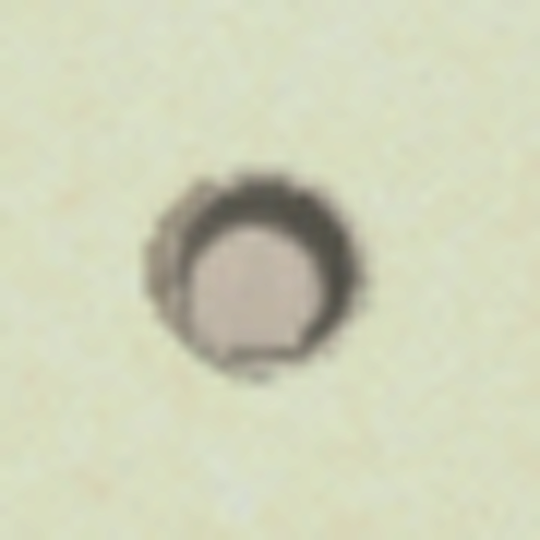

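Top view gives grip ≈(.527,-.213) yaw ≈-16°, stand yaw ≈16.5°. The two cameras disagree by about 5 mm in y, so I'll refine with masks and depth.

```bash
python3 - <<'E'
from h import *
t=load("top0.npz"); s=load("side0.npz")
def rect(c,box,f,z,name):
    u0,v0,u1,v1=box; im=cv2.resize(c["img"][v0:v1,u0:u1],None,fx=8,fy=8,interpolation=cv2.INTER_CUBIC)
    m=f(im.astype(int)).astype(np.uint8); n,l,st,ce=cv2.connectedComponentsWithStats(m)
    k=1+np.argmax(st[1:,4]); cn=max(cv2.findContours((l==k).astype(np.uint8),0,1)[0],key=cv2.contourArea)
    cn=cn.reshape(-1,2)
    W=np.array([ray(c,u0+(a+.5)/8-.5,v0+(b+.5)/8-.5,z)[:2] for a,b in cn])
    r=cv2.minAreaRect((W*1000).astype(np.float32)); print(name,np.round(r[0],1),np.round(r[1],1),round(r[2],1)); return W
lum=lambda im: im.sum(2)/3
# luminances
for p in [(360,235),(378,240),(372,250),(200,250),(213,266),(223,262)]: print(p,t["img"][p[1],p[0]])
rect(t,(185,240,245,295),lambda i:(lum(i)<85),.01,"stand base+all")
rect(t,(185,240,245,295),lambda i:(lum(i)<62),.08,"saddle")
rect(t,(350,225,400,265),lambda i:(lum(i)<45),.005,"rest base")
rect(t,(374,231,390,249),lambda i:(lum(i)<45),.122,"grip top(dirty)")
W=rect(t,(290,200,325,235),lambda i:(lum(i)<95),.045,"cup?")
for nm,c in(("t",t),("s",s)):
  P=pts(c); x,y,z=P[...,0],P[...,1],P[...,2]; ok=c["depth"]>0
  def box(lab,cx,cy,r,z0,z1):
    m=ok&(np.hypot(x-cx,y-cy)<r)&(z>z0)&(z<z1); print(nm,lab,m.sum(),P[m].mean(0).round(4),((P[m].min(0)+P[m].max(0))/2).round(4))
  box("griptop",.527,-.215,.04,.114,.14)
  box("cuprim",.62,-.0,.0001,.03,.06)
c=lum(t["img"])[198:238,288:325]
print(ray(t,306.2,217.6,.045), ray(t,285+(255.5)/12-.5,195+275.5/12-.5,.045))
print("side cup",ray(s,235+227.5/6-.5,220+98/6-.5,.045))
E
```

```text
(360, 235) [106 122 119]
(378, 240) [27 29 30]
(372, 250) [30 33 35]
(200, 250) [105 122 119]
(213, 266) [47 51 50]
(223, 262) [27 30 29]
stand base+all [465.8 212.7] [94.3 94. ] 15.8
saddle [466.1 204.5] [78.3 86.1] 16.1
rest base [ 528.1 -222.8] [70.4 70.2] 72.9
grip top(dirty) [ 527.3 -214. ] [26.5 35.9] 73.9
cup? [594.3 -37.4] [46.4 46.1] 44.8
t griptop 74 [ 0.5287 -0.2208  0.1218] [ 0.5282 -0.2212  0.1212]<stdin>:21: RuntimeWarning: Mean of empty slice.
  ret = um.true_divide(
Traceback (most recent call last):
ValueError: zero-size array to reduction operation minimum which has no identity
```

Depth on the grip top and the rest base agree: grip ≈(.528,-.222), yaw ≈-16.5°. Cup rim is at (.594,-.037). I'll write a planner helper that prints the deltas.

```bash
cat > plan.py <<'E'
import numpy as np,sys
from scipy.spatial.transform import Rotation as Ro
from rig import telemetry
def plan(x,y,z,phi):
    o=telemetry.get_obs(); R=Ro.from_quat(o["tool_rot"]); 
    c,s=np.cos(np.radians(phi)),np.sin(np.radians(phi))
    G=Ro.from_matrix(np.array([[c,s,0],[s,-c,0],[0,0,-1.]]))
    d=R.inv().apply(np.array([x,y,z])-o["position"]); r=(R.inv()*G).as_rotvec(degrees=True)
    X=R.as_matrix()[:,0]
    print("t",round(o["time"],2),"pos",o["position"].round(4),"yaw",np.degrees(np.arctan2(X[1],X[0])).round(2),"F",o["ft_force"].round(2),"w",round(o["grip_width"],4))
    print("d(mm)",(d*1000).round(1),"r",r.round(2))
if __name__=="__main__": plan(*map(float,sys.argv[1:5]))
E
python3 plan.py .528 -.222 .20 -16.5
```

```text
t 0.1 pos [ 0.2047 -0.5899  0.2407] yaw 19.13 F [-0.38  0.38  0.1 ] w 0.0873
d(mm) [ 426.  -241.6   41.3] r [-1.100e-01  2.000e-02  3.563e+01]
```

Request:
step_arm(targets=[{"dx":0.045,"dy":-0.025,"dz":0.0,"rz":4},{"dx":0.09,"dy":-0.05,"dz":0.0,"rz":9},{"dx":0.14,"dy":-0.08,"dz":0.0,"rz":14},{"dx":0.19,"dy":-0.108,"dz":0.0,"rz":20},{"dx":0.24,"dy":-0.136,"dz":0.0,"rz":26}], gripper=1, force=40)

```text
invalid input
```

```bash
python3 plan.py .528 -.222 .20 -16.5
```

```text
t 0.1 pos [ 0.2047 -0.5899  0.2407] yaw 19.13 F [-0.38  0.38  0.1 ] w 0.0873
d(mm) [ 426.  -241.6   41.3] r [-1.100e-01  2.000e-02  3.563e+01]
```

Perhaps all six keys are required.

Request:
step_arm(targets=[{"dx":0.045,"dy":-0.025,"dz":0.0,"rx":0,"ry":0,"rz":4},{"dx":0.09,"dy":-0.05,"dz":0.0,"rx":0,"ry":0,"rz":9},{"dx":0.14,"dy":-0.08,"dz":0.0,"rx":0,"ry":0,"rz":14},{"dx":0.19,"dy":-0.108,"dz":0.0,"rx":0,"ry":0,"rz":20},{"dx":0.24,"dy":-0.136,"dz":0.0,"rx":0,"ry":0,"rz":26}], gripper=1, force=40)

```text
time: 0.72
position: [0.3878, -0.3811, 0.2407]
tool_rot: [0.998, -0.062, -0.0, -0.001]
ft_force: [0.1, -0.7, -0.1]
grip_width: 0.0873
```

```bash
python3 plan.py .528 -.222 .20 -16.5
```

```text
t 0.72 pos [ 0.3878 -0.3811  0.2407] yaw -7.1 F [ 0.1  -0.72 -0.07] w 0.0873
d(mm) [ 119.5 -175.2   41.1] r [-0.13  0.05  9.4 ]
```

Request:
step_arm(targets=[{"dx":0.03,"dy":-0.044,"dz":0.01,"rx":0,"ry":0,"rz":3},{"dx":0.06,"dy":-0.088,"dz":0.02,"rx":0,"ry":0,"rz":6},{"dx":0.09,"dy":-0.132,"dz":0.03,"rx":0,"ry":0,"rz":9.4},{"dx":0.1195,"dy":-0.1752,"dz":0.041,"rx":0,"ry":0,"rz":9.4},{"dx":0.1195,"dy":-0.1752,"dz":0.041,"rx":0,"ry":0,"rz":9.4}])

```text
time: 1.35
position: [0.529, -0.2184, 0.1987]
tool_rot: [0.99, -0.141, -0.002, -0.002]
ft_force: [-0.7, -0.3, 0.1]
grip_width: 0.0871
```

```bash
python3 plan.py .528 -.222 .0995 -16.5; python3 - <<'E'
from rig import viewer
from h import *
for n in("side","top"):
    c=viewer.camera(n); np.savez(f"{n}1.npz",**c)
    crop(c,*((225,190,325,320) if n=="side" else (320,180,430,280)),5,f"pics/{n}1.png")
E
```

```text
t 1.35 pos [ 0.529  -0.2184  0.1987] yaw -16.18 F [-0.73 -0.27  0.13] w 0.0871
d(mm) [ 0.4  4.1 99.2] r [-0.21  0.21  0.32]
```

View pics/side1.png

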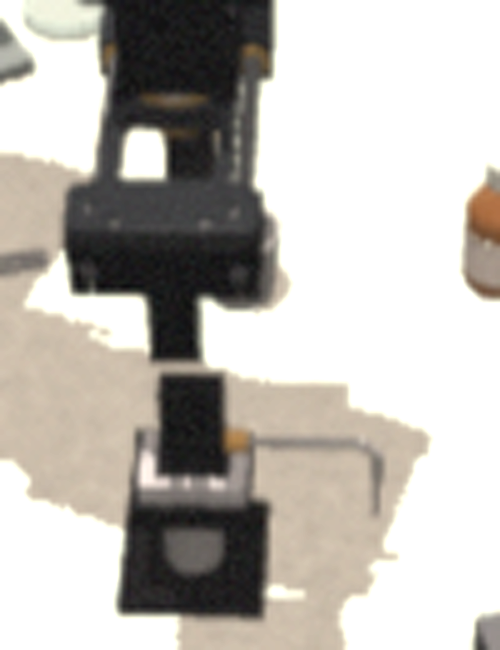

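View pics/top1.png

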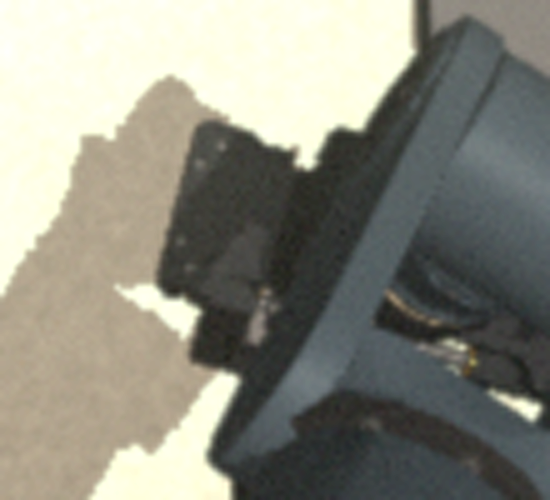

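```bash
python3 - <<'E'
from h import *
s=load("side1.npz")
c,si=np.cos(np.radians(-16.2)),np.sin(np.radians(-16.2))
X=np.array([c,si,0]);Y=np.array([si,-c,0]); T=np.array([.529,-.2184,.1987])
for o in(-.011,-.0095,0,.0095,.011):
  p=proj(s,T+X*o+Y*.0585-[0,0,.019]); print("fingertip pred crop",o,((p-[225,190]+.5)*5).round(1))
for lab,G in(("est",np.array([.528,-.222,.0995])),):
  for ox in(-.015,.015):
    for oy in(-.007,.007): print(ox,oy,((proj(s,G+X*ox+Y*oy+[0,0,.0225])-[225,190]+.5)*5).round(1))
  print("elbow",((proj(s,G+X*.085+[0,0,-.0155])-[225,190]+.5)*5).round(1),"foot near top corners",[((proj(s,G+X*o+Y*.018-[0,0,.0275])-[225,190]+.5)*5).round(1) for o in(-.025,.025)])
E
```

```text
fingertip pred crop -0.011 [149.4 371.3]
fingertip pred crop -0.0095 [152.9 371.4]
fingertip pred crop 0 [175.6 371.8]
fingertip pred crop 0.0095 [198.3 372.3]
fingertip pred crop 0.011 [201.9 372.3]
-0.015 -0.007 [156.  365.7]
-0.015 0.007 [153.7 387.7]
0.015 -0.007 [222. 367.]
0.015 0.007 [220.4 389. ]
elbow [374.8 439.8] foot near top corners [array([134.4, 481.7]), array([243.2, 484. ])]
```

```bash
python3 - <<'E'
from h import *
t=load("top1.npz");s=load("side1.npz")
c,si=np.cos(np.radians(-16.2)),np.sin(np.radians(-16.2))
X=np.array([c,si,0]);Y=np.array([si,-c,0]); T=np.array([.529,-.2184,.1987])
P=pts(t); 
for a in((200,160),(190,200),(180,240),(250,180),(225,300)):
    u,v=320+a[0]//5,180+a[1]//5; L=P[v,u]-T; print(a,P[v,u].round(3),"local",(L@X).round(3),(L@Y).round(3),L[2].round(3))
# side: fingers points near
P=pts(s); L=P-T; lx,ly,lz=L@X,L@Y,L[...,2]
m=(abs(lx)<.02)&(abs(ly)<.08)&(lz>-.03)&(lz<.03)&(s["depth"]>0)
print("side finger pts",m.sum(),"ly pct",np.percentile(ly[m],[5,25,50,75,95]).round(4),"lz min",np.percentile(lz[m],[2,10,50]).round(4),"lx",np.percentile(lx[m],[2,50,98]).round(4))
m=(lz<.12)&(lz>.05)&(abs(lx)<.06)&(abs(ly)<.13)
print("body side ",m.sum(),np.percentile(ly[m],[2,10,50,90,98]).round(4),np.percentile(lx[m],[2,50,98]).round(4))
# bar near face by depth
G=np.array([.528,-.222,.0995]); L=P-G; lx,ly,lz=L@X,L@Y,L[...,2]
for r in((.0,.018),(-.018,0)):
  m=(abs(lx)<.01)&(abs(ly)<.025)&(lz>r[0])&(lz<r[1]); print("bar face ly",m.sum(),np.median(ly[m]).round(4),ly[m].std().round(4))
for n in("side0.npz",):
  P=pts(load(n)); L=P-G; lx,ly,lz=L@X,L@Y,L[...,2]
  m=(abs(lx)<.01)&(abs(ly)<.025)&(lz>-.015)&(lz<.018); print("bar face ly",m.sum(),np.median(ly[m]).round(4))
P=pts(load("top0.npz"));L=P-G; lx,ly,lz=L@X,L@Y,L[...,2]
m=(abs(lx)<.03)&(abs(ly)<.03)&(abs(lz-.0225)<.009); print("bar top",m.sum(),np.percentile(lx[m],[2,50,98]).round(4),np.percentile(ly[m],[2,50,98]).round(4),np.median(lz[m]))
E
```

```text
(200, 160) [ 0.571 -0.138  0.293] local 0.018 -0.089 0.094
(190, 200) [ 0.554 -0.133  0.294] local -0.0 -0.089 0.096
(180, 240) [ 0.537 -0.129  0.293] local -0.018 -0.088 0.094
(250, 180) [ 0.563 -0.16   0.289] local 0.016 -0.065 0.09
(225, 300) [ 0.513 -0.151  0.271] local -0.034 -0.06 0.073
side finger pts 228 ly pct [-0.0459 -0.0426  0.0522  0.0547  0.0575] lz min [-0.0159 -0.0115  0.0084] lx [-0.0102  0.0008  0.0111]
body side  1718 [-0.0642 -0.0201  0.0708  0.0948  0.0968] [-0.0348  0.0044  0.0368]
bar face ly 49 0.0092 0.0014
bar face ly 50 0.0093 0.0017
bar face ly 88 0.009
bar top 76 [-0.0136  0.0004  0.0144] [-0.0077 -0.0019  0.0064] 0.022287294186363577
```

```bash
python3 - <<'E'
from h import *
t=load("top1.npz");s=load("side1.npz")
c,si=np.cos(np.radians(-16.2)),np.sin(np.radians(-16.2))
X=np.array([c,si,0]);Y=np.array([si,-c,0]); T=np.array([.529,-.2184,.1987])
for a in((192,130),(160,275),(178,200)):
    p=ray(t,320+(a[0]+.5)/5-.5,180+(a[1]+.5)/5-.5,.293)-T; print(a,p@X,p@Y)
P=pts(t);L=P-T; lx,ly,lz=L@X,L@Y,L[...,2]
m=(lz>.08)&(lz<.105)&(abs(lx)<.025)&(ly<-.05)&(ly>-.13); print(m.sum(),ly[m].min(),np.percentile(ly[m],[1,3]))
m=(lz>.08)&(lz<.105)&(abs(lx)<.06)&(ly<-.07)&(ly>-.09); print(lx[m].min(),lx[m].max())
E
python3 plan.py .5277 -.223 .0985 -16.5
```

```text
(192, 130) 0.030349731271897225 -0.09644961122157097
(160, 275) -0.03404044911891961 -0.09390761310128995
(178, 200) -0.0007122751102775771 -0.09461954455116235
495 -0.09518723302865824 [-0.09465058 -0.09432257]
-0.03765421361046407 0.03732517035652345
t 1.45 pos [ 0.5278 -0.2215  0.1996] yaw -16.4 F [-0.38 -0.17 -0.03] w 0.0871
d(mm) [  0.6   1.7 101.1] r [-0.11  0.14  0.1 ]
```

Cross-check against the hand outline puts the bar at (.5275,-.2237) and shows that the top camera reads about 2 mm high in y. Descending.

Request:
step_arm(targets=[{"dx":0.0005,"dy":0.0024,"dz":0.025,"rx":0,"ry":0,"rz":0},{"dx":0.0005,"dy":0.0024,"dz":0.06,"rx":0,"ry":0,"rz":0},{"dx":0.0005,"dy":0.0024,"dz":0.09,"rx":0,"ry":0,"rz":0},{"dx":0.0005,"dy":0.0024,"dz":0.1,"rx":0,"ry":0,"rz":0},{"dx":0.0005,"dy":0.0024,"dz":0.1,"rx":0,"ry":0,"rz":0}])

```text
time: 2.08
position: [0.5268, -0.2246, 0.0995]
tool_rot: [0.99, -0.143, -0.001, -0.001]
ft_force: [0.4, -1.7, 0.5]
grip_width: 0.0874
```

Request:
step_arm(targets=[{"dx":0,"dy":0,"dz":0,"rx":0,"ry":0,"rz":0},{"dx":0,"dy":0,"dz":0,"rx":0,"ry":0,"rz":0},{"dx":0,"dy":0,"dz":0,"rx":0,"ry":0,"rz":0},{"dx":0,"dy":0,"dz":0,"rx":0,"ry":0,"rz":0},{"dx":0,"dy":0,"dz":0,"rx":0,"ry":0,"rz":0}], gripper=0.35)

```text
time: 2.7
position: [0.5269, -0.2246, 0.0996]
tool_rot: [0.99, -0.143, -0.001, -0.001]
ft_force: [0.1, 0.1, 0.4]
grip_width: 0.0449
```

```bash
python3 plan.py .5275 -.2237 .0995 -16.5; python3 - <<'E'
from rig import viewer
from h import *
for n in("side",):
    c=viewer.camera(n); np.savez(f"{n}2.npz",**c)
    crop(c,225,190,325,320,5,f"pics/{n}2.png")
E
```

```text
t 2.7 pos [ 0.5269 -0.2246  0.0996] yaw -16.48 F [0.08 0.12 0.38] w 0.0449
d(mm) [ 0.3 -1.   0.1] r [-0.11  0.17  0.02]
```

View pics/side2.png

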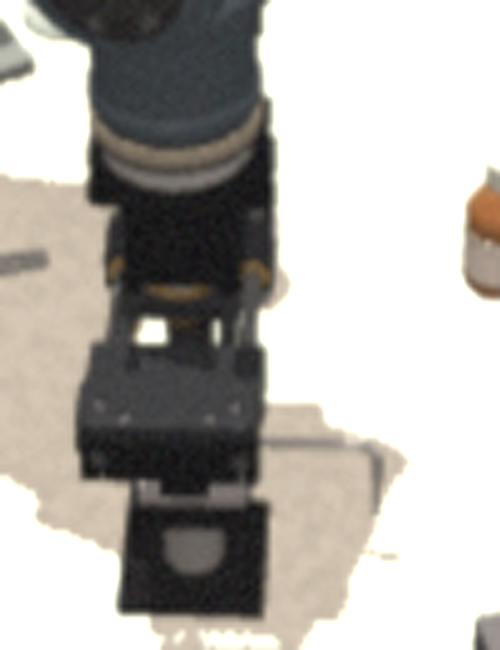

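The jaws straddle the bar without contact, and the finger shows in front of the foot at about (190,485). Closing gently, with a 0.7 mm centring shift.

Request:
step_arm(targets=[{"dx":0.0003,"dy":-0.0007,"dz":0,"rx":0,"ry":0,"rz":0},{"dx":0.0003,"dy":-0.0007,"dz":0,"rx":0,"ry":0,"rz":0},{"dx":0.0003,"dy":-0.0007,"dz":0,"rx":0,"ry":0,"rz":0},{"dx":0.0003,"dy":-0.0007,"dz":0,"rx":0,"ry":0,"rz":0},{"dx":0.0003,"dy":-0.0007,"dz":0,"rx":0,"ry":0,"rz":0}], gripper=0.0, force=5)

```text
time: 3.38
position: [0.5273, -0.2239, 0.0995]
tool_rot: [0.99, -0.143, -0.001, -0.001]
ft_force: [0.4, -0.2, -0.2]
grip_width: 0.0139
```

```bash
python3 plan.py .5275 -.2237 .0995 -16.5
```

```text
t 3.38 pos [ 0.5273 -0.2239  0.0995] yaw -16.48 F [ 0.37 -0.23 -0.16] w 0.0139
d(mm) [ 0.1 -0.2 -0. ] r [-0.12  0.18  0.02]
```

Width is 13.9 mm with no side force. Firming the grip, then lifting.

Request:
step_arm(targets=[{"dx":0,"dy":0,"dz":0,"rx":0,"ry":0,"rz":0},{"dx":0,"dy":0,"dz":0,"rx":0,"ry":0,"rz":0},{"dx":0,"dy":0,"dz":-0.004,"rx":0,"ry":0,"rz":0},{"dx":0,"dy":0,"dz":-0.01,"rx":0,"ry":0,"rz":0},{"dx":0,"dy":0,"dz":-0.02,"rx":0,"ry":0,"rz":0}], gripper=0.0, force=50)

```text
time: 4.0
position: [0.5271, -0.2238, 0.1197]
tool_rot: [0.99, -0.143, -0.002, -0.001]
ft_force: [-0.0, -0.3, -2.1]
grip_width: 0.0135
```

Request:
step_arm(targets=[{"dx":0,"dy":0,"dz":-0.01,"rx":0,"ry":0,"rz":0},{"dx":0,"dy":0,"dz":-0.025,"rx":0,"ry":0,"rz":0},{"dx":0,"dy":0,"dz":-0.04,"rx":0,"ry":0,"rz":0},{"dx":0,"dy":0,"dz":-0.05,"rx":0,"ry":0,"rz":0},{"dx":0,"dy":0,"dz":-0.05,"rx":0,"ry":0,"rz":0}])

```text
time: 4.62
position: [0.5278, -0.2243, 0.1709]
tool_rot: [0.99, -0.143, -0.001, -0.001]
ft_force: [-0.3, -0.3, -2.3]
grip_width: 0.0138
```

```bash
python3 plan.py .513 -.0140 .165 -16.5; python3 - <<'E'
from rig import viewer
from h import *
for n in("side","top"):
    c=viewer.camera(n); np.savez(f"{n}3.npz",**c)
    crop(c,*((225,170,325,300) if n=="side" else (320,180,430,280)),5,f"pics/{n}3.png")
E
```

```text
t 4.62 pos [ 0.5278 -0.2243  0.1709] yaw -16.49 F [-0.29 -0.27 -2.3 ] w 0.0138
d(mm) [ -73.9 -197.5    6.4] r [-0.1   0.1   0.01]
```

View pics/side3.png

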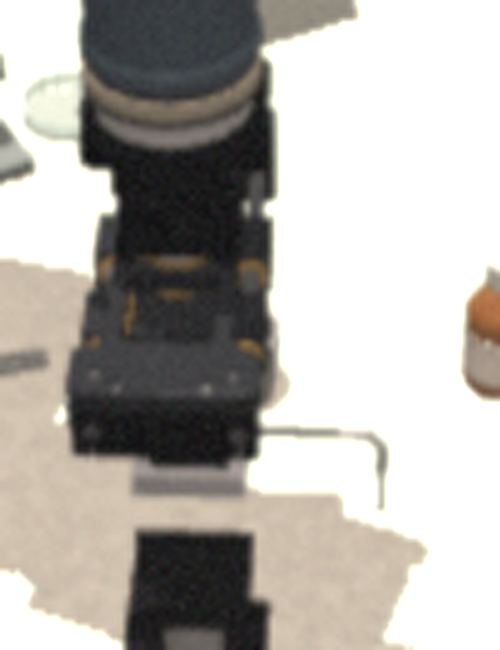

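The probe is lifted level (2.3 N). Checking the tip's predicted position against the image, and the cup in both views.

```bash
python3 - <<'E'
from h import *
s=load("side3.npz");t=load("top3.npz");s0=load("side0.npz")
c,si=np.cos(np.radians(-16.5)),np.sin(np.radians(-16.5))
X=np.array([c,si,0]); T=np.array([.5278,-.2243,.1709])
print("tip pred crop",((proj(s,T+X*.085-[0,0,.0645])-[225,170]+.5)*5),"elbow",((proj(s,T+X*.085-[0,0,.0155])-[225,170]+.5)*5))
C=[.594,-.0395,.045]
print("cup rim centre pred in side sp crop",(proj(s0,C)-[235,220]+.5)*6, "seen ~(227,98)")
E
```

```text
tip pred crop [376.76179572 509.82343866] elbow [379.02574801 431.47475185]
cup rim centre pred in side sp crop [226.0412926   88.55317972] seen ~(227,98)
```

View pics/top3.png

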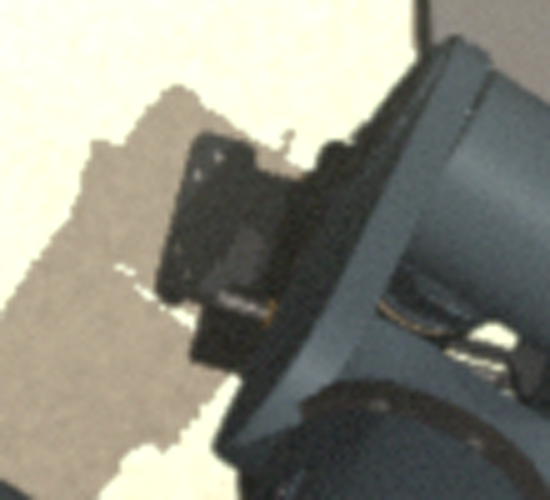

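```bash
python3 plan.py .5125 -.0165 .165 -16.5
```

```text
t 4.72 pos [ 0.527  -0.2238  0.1696] yaw -16.49 F [ 0.08  0.25 -2.69] w 0.0135
d(mm) [ -72.7 -194.7    5.5] r [-0.15  0.26  0.01]
```

Tip prediction matches the image within 1 px. Moving above the cup.

Request:
step_arm(targets=[{"dx":-0.012,"dy":-0.032,"dz":0,"rx":0,"ry":0,"rz":0},{"dx":-0.029,"dy":-0.078,"dz":0,"rx":0,"ry":0,"rz":0},{"dx":-0.046,"dy":-0.124,"dz":0,"rx":0,"ry":0,"rz":0},{"dx":-0.063,"dy":-0.168,"dz":0.0,"rx":0,"ry":0,"rz":0},{"dx":-0.0725,"dy":-0.1945,"dz":0.005,"rx":0,"ry":0,"rz":0}])

```text
time: 5.35
position: [0.5116, -0.0145, 0.165]
tool_rot: [0.99, -0.143, -0.003, -0.002]
ft_force: [1.3, 0.3, -2.4]
grip_width: 0.0139
```

Request:
step_arm(targets=[{"dx":0,"dy":0,"dz":0,"rx":0,"ry":0,"rz":0},{"dx":0,"dy":0,"dz":0,"rx":0,"ry":0,"rz":0},{"dx":0,"dy":0,"dz":0,"rx":0,"ry":0,"rz":0},{"dx":0,"dy":0,"dz":0,"rx":0,"ry":0,"rz":0},{"dx":0,"dy":0,"dz":0,"rx":0,"ry":0,"rz":0}])

```text
time: 5.98
position: [0.5118, -0.0151, 0.165]
tool_rot: [0.99, -0.143, -0.003, -0.002]
ft_force: [0.1, 0.3, -3.4]
grip_width: 0.0137
```

```bash
python3 plan.py .5125 -.0165 .165 -16.5; python3 - <<'E'
from rig import viewer
from h import *
for n in("side","top"):
    c=viewer.camera(n); np.savez(f"{n}4.npz",**c)
    crop(c,*((225,170,325,270) if n=="side" else (250,160,370,260)),5,f"pics/{n}4.png")
E
```

```text
t 5.97 pos [ 0.5118 -0.0151  0.165 ] yaw -16.46 F [ 0.11  0.28 -3.43] w 0.0137
d(mm) [1.1 1.1 0. ] r [-0.16  0.35  0.04]
```

View pics/side4.png

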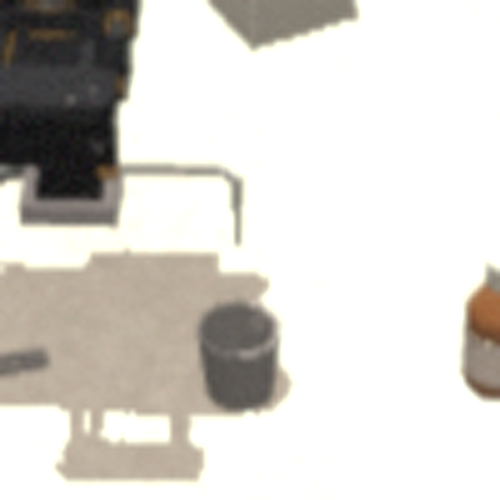

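View pics/top4.png

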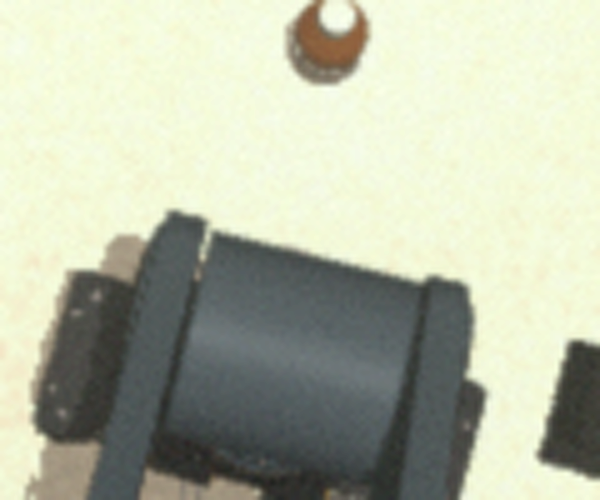

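```bash
python3 - <<'E'
from h import *
s=load("side4.npz")
c,si=np.cos(np.radians(-16.46)),np.sin(np.radians(-16.46))
tip=np.array([.5118,-.0151,.1005])+np.array([c,si,0])*.085
print(tip)
for z in(.1005,.045,.02): print(z,(proj(s,[tip[0],tip[1],z])-[225,170]+.5)*5)
E
```

```text
[ 0.59331651 -0.0391844   0.1005    ]
0.1005 [235.22956327 243.35307271]
0.045 [236.98938962 323.63136154]
0.02 [237.75105481 358.37636795]
```

The tip would land within 1 px of the mouth centre, (239,322) against (238,327). Dipping to tip z ≈ 0.02.

Request:
step_arm(targets=[{"dx":0.001,"dy":0.0015,"dz":0.02,"rx":0,"ry":0,"rz":0},{"dx":0.001,"dy":0.0015,"dz":0.04,"rx":0,"ry":0,"rz":0},{"dx":0.001,"dy":0.0015,"dz":0.06,"rx":0,"ry":0,"rz":0},{"dx":0.001,"dy":0.0015,"dz":0.075,"rx":0,"ry":0,"rz":0},{"dx":0.001,"dy":0.0015,"dz":0.081,"rx":0,"ry":0,"rz":0}])

```text
time: 6.7
position: [0.5115, -0.0161, 0.0832]
tool_rot: [0.99, -0.143, -0.003, -0.002]
ft_force: [-0.1, 0.3, -3.1]
grip_width: 0.014
```

Request:
step_arm(targets=[{"dx":0,"dy":0,"dz":0,"rx":0,"ry":0,"rz":0},{"dx":0,"dy":0,"dz":0,"rx":0,"ry":0,"rz":0},{"dx":0,"dy":0,"dz":0,"rx":0,"ry":0,"rz":0},{"dx":0,"dy":0,"dz":0,"rx":0,"ry":0,"rz":0},{"dx":0,"dy":0,"dz":0,"rx":0,"ry":0,"rz":0}])

```text
time: 7.32
position: [0.5117, -0.0162, 0.0835]
tool_rot: [0.99, -0.143, -0.003, -0.002]
ft_force: [0.3, 0.2, -2.1]
grip_width: 0.0138
```

```bash
python3 plan.py .5125 -.0165 .165 -16.5; python3 - <<'E'
from rig import viewer
from h import *
for n in("side",):
    c=viewer.camera(n); np.savez(f"{n}5.npz",**c)
    crop(c,225,170,325,270,5,f"pics/{n}5.png")
E
```

```text
t 7.33 pos [ 0.5117 -0.0162  0.0835] yaw -16.44 F [ 0.28  0.23 -2.06] w 0.0138
d(mm) [  0.3  -0.2 -81.5] r [-0.16  0.39  0.06]
```

View pics/side5.png

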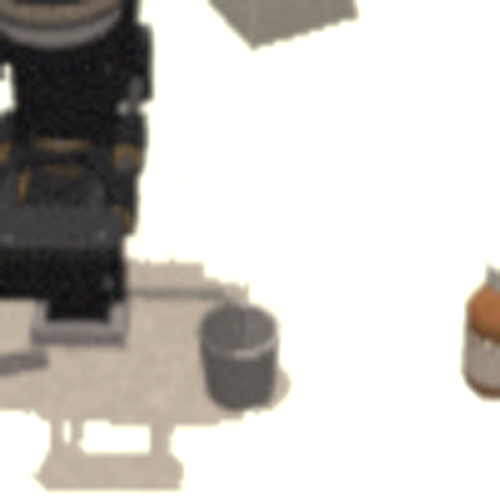

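The tip is about 26 mm inside the cup with no contact and the cup unmoved (rim still at (238,327)). Raising.

Request:
step_arm(targets=[{"dx":0,"dy":0,"dz":-0.015,"rx":0,"ry":0,"rz":0},{"dx":0,"dy":0,"dz":-0.04,"rx":0,"ry":0,"rz":0},{"dx":0,"dy":0,"dz":-0.065,"rx":0,"ry":0,"rz":0},{"dx":0,"dy":0,"dz":-0.085,"rx":0,"ry":0,"rz":0},{"dx":0,"dy":0,"dz":-0.09,"rx":0,"ry":0,"rz":0}])

```text
time: 8.0
position: [0.5131, -0.0168, 0.1755]
tool_rot: [0.99, -0.143, -0.001, -0.002]
ft_force: [0.5, 0.2, -2.2]
grip_width: 0.0138
```

```bash
python3 plan.py .460 .205 .165 16
```

```text
t 8.0 pos [ 0.5131 -0.0168  0.1755] yaw -16.43 F [ 0.54  0.22 -2.2 ] w 0.0138
d(mm) [-113.6 -197.7   11.4] r [ -0.21   0.12 -32.43]
```

Request:
step_arm(targets=[{"dx":-0.015,"dy":-0.025,"dz":0,"rx":0,"ry":0,"rz":-4},{"dx":-0.04,"dy":-0.07,"dz":0,"rx":0,"ry":0,"rz":-12},{"dx":-0.066,"dy":-0.115,"dz":0,"rx":0,"ry":0,"rz":-20},{"dx":-0.092,"dy":-0.16,"dz":0.005,"rx":0,"ry":0,"rz":-28},{"dx":-0.1135,"dy":-0.1977,"dz":0.01,"rx":0,"ry":0,"rz":-32.4}])

```text
time: 8.62
position: [0.4589, 0.2066, 0.1661]
tool_rot: [0.99, 0.141, -0.001, -0.002]
ft_force: [-0.0, 0.3, -2.9]
grip_width: 0.0138
```

Request:
step_arm(targets=[{"dx":0,"dy":0,"dz":0,"rx":0,"ry":0,"rz":0},{"dx":0,"dy":0,"dz":0,"rx":0,"ry":0,"rz":0},{"dx":0,"dy":0,"dz":0,"rx":0,"ry":0,"rz":0},{"dx":0,"dy":0,"dz":0,"rx":0,"ry":0,"rz":0},{"dx":0,"dy":0,"dz":0,"rx":0,"ry":0,"rz":0}])

```text
time: 9.25
position: [0.4593, 0.2059, 0.1661]
tool_rot: [0.99, 0.14, -0.001, -0.002]
ft_force: [-0.2, 0.2, -2.6]
grip_width: 0.0136
```

```bash
python3 plan.py .460 .205 .165 16; python3 - <<'E'
from rig import viewer
from h import *
for n in("side","top"):
    c=viewer.camera(n); np.savez(f"{n}6.npz",**c)
    crop(c,*((170,130,270,220) if n=="side" else (160,190,270,300)),6 if n=="side" else 5,f"pics/{n}6.png")
E
```

```text
t 9.25 pos [0.4593 0.2059 0.1661] yaw 16.08 F [-0.21  0.21 -2.58] w 0.0136
d(mm) [0.4 1.1 1.1] r [-0.24  0.1   0.08]
```

View pics/side6.png

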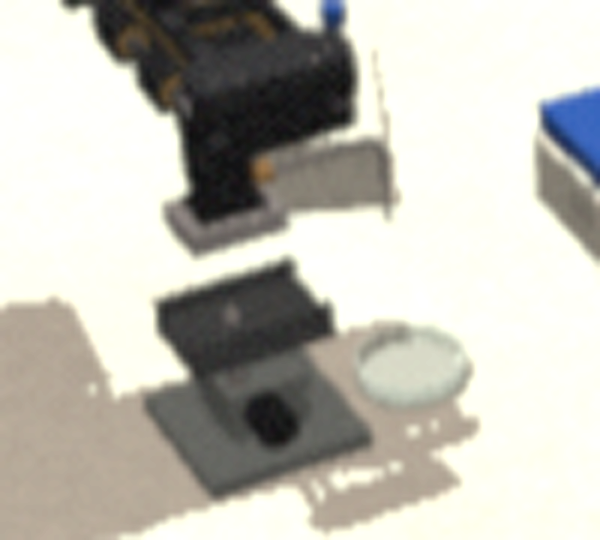

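View pics/top6.png

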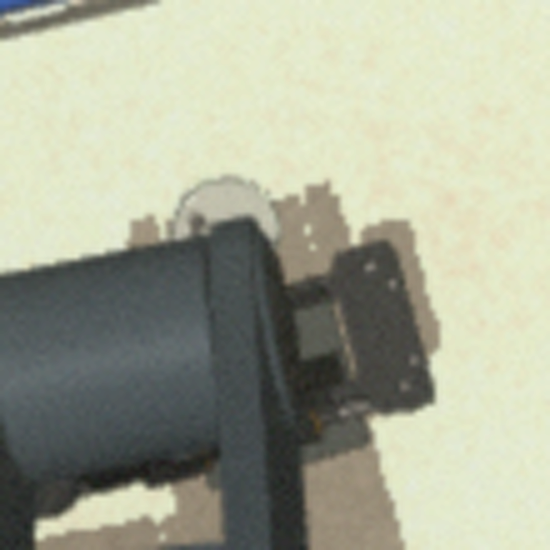

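```bash
python3 - <<'E'
from h import *
s=load("side6.npz")
crop(s,190,150,240,200,15,"pics/side6z.png")
a=np.radians(16.08);X=np.array([np.cos(a),np.sin(a),0]);Y=np.array([np.sin(a),-np.cos(a),0]);T=np.array([.4593,.2059,.1661])
f=lambda p:((proj(s,p)-[190,150]+.5)*15).round(0)
for x in(-.025,.025):
  print(x,"near bottom",f(T+X*x+Y*.018-[0,0,.0395]),"near top",f(T+X*x+Y*.018-[0,0,.0275]),"far top",f(T+X*x-Y*.018-[0,0,.0275]))
S=np.array([.465,.2065,.08])
for x in(-.038,.038):
  for y in(-.024,.024): print("saddle",x,y,f(S+X*x+Y*y))
print("pin",f(S+X*-.0065-[0,0,.003]))
E
```

```text
-0.025 near bottom [180. 345.] near top [173. 292.] far top [100. 204.]
0.025 near bottom [419. 271.] near top [414. 219.] far top [337. 134.]
saddle -0.038 -0.024 [ 90. 453.]
saddle -0.038 0.024 [185. 574.]
saddle 0.038 -0.024 [439. 344.]
saddle 0.038 0.024 [541. 460.]
pin [286. 478.]
```

View pics/side6z.png

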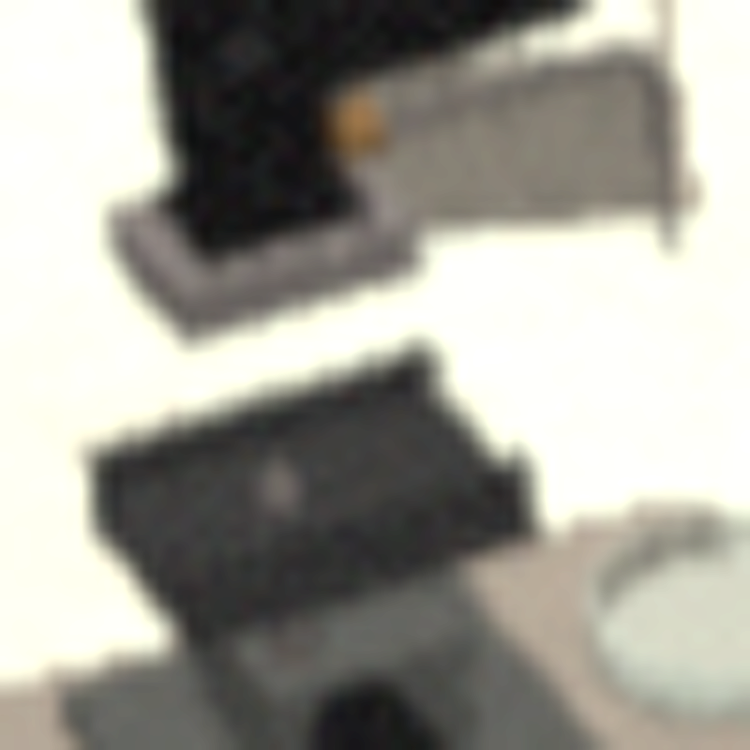

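```bash
python3 - <<'E'
from h import *
from rig import telemetry
print(telemetry.get_obs()["position"])
def blob(c,u,v,z):
    im=c["img"].astype(float).sum(2)[v-4:v+5,u-4:u+5]; print(im.round(0).astype(int)[1:8,1:8])
    w=np.clip(im-np.median(im)-15,0,None); w[:2]=0;w[-2:]=0;w[:,:2]=0;w[:,-2:]=0
    yy,xx=np.indices(w.shape); return ray(c,u-4+(w*xx).sum()/w.sum(),v-4+(w*yy).sum()/w.sum(),z), (u-4+(w*xx).sum()/w.sum(),v-4+(w*yy).sum()/w.sum())
t0=load("top0.npz");s0=load("side0.npz");s6=load("side6.npz")
print(blob(t0,210,268,.077)); print(blob(s0,208,182,.077)); print(blob(s6,208,182,.077))
E
```

```text
[0.45914145 0.20622008 0.16613803]
[[142 150 155 149 150 151 152]
 [147 151 150 154 157 159 148]
 [143 151 157 174 182 151 153]
 [149 152 180 238 250 162 148]
 [152 151 186 267 255 174 152]
 [150 154 160 195 185 156 151]
 [146 148 150 152 159 154 149]]
(array([0.45813791, 0.21020413, 0.077     ]), (np.float64(210.4142538975501), np.float64(268.63251670378617)))
[[ 92 107 124 142 148 158 175]
 [142 145 176 198 180 172 172]
 [168 185 220 268 228 178 173]
 [172 182 221 263 230 183 174]
 [173 173 186 199 194 176 170]
 [173 174 167 162 167 171 165]
 [162 176 190 161 138 130 129]]
(array([0.4571184 , 0.20421325, 0.077     ]), (np.float64(208.0537084398977), np.float64(181.5601023017903)))
[[ 84  94  91  99  98 100 105]
 [ 96 100 107 128 108 106 106]
 [108 113 136 165 141 112 114]
 [106 112 147 176 162 115  99]
 [105 108 136 160 149 110 107]
 [111 107 119 120 124 108 109]
 [100 103 114 102  96  88  94]]
(array([0.45702537, 0.20196353, 0.077     ]), (np.float64(208.12171052631578), np.float64(181.98355263157896)))
```

Pin estimates: top (.458,.208 corrected), side (.457,.204). I'll lower to just above the walls, 10 mm ahead of the pin, and look again.

```bash
python3 plan.py .4666 .2085 .1245 16.2
```

```text
t 9.35 pos [0.4591 0.2062 0.1661] yaw 16.11 F [ 0.48  0.37 -3.02] w 0.0135
d(mm) [ 7.9  0.1 41.6] r [-0.24  0.1  -0.09]
```

Request:
step_arm(targets=[{"dx":0.004,"dy":0,"dz":0.01,"rx":-0.2,"ry":0.1,"rz":0},{"dx":0.008,"dy":0,"dz":0.02,"rx":-0.2,"ry":0.1,"rz":0},{"dx":0.008,"dy":0,"dz":0.03,"rx":-0.2,"ry":0.1,"rz":0},{"dx":0.008,"dy":0,"dz":0.038,"rx":-0.2,"ry":0.1,"rz":0},{"dx":0.008,"dy":0,"dz":0.0415,"rx":-0.2,"ry":0.1,"rz":0}])

```text
time: 9.98
position: [0.4662, 0.2085, 0.1237]
tool_rot: [0.99, 0.14, -0.001, -0.0]
ft_force: [-0.1, 0.5, -2.8]
grip_width: 0.0136
```

Request:
step_arm(targets=[{"dx":0,"dy":0,"dz":0,"rx":0,"ry":0,"rz":0},{"dx":0,"dy":0,"dz":0,"rx":0,"ry":0,"rz":0},{"dx":0,"dy":0,"dz":0,"rx":0,"ry":0,"rz":0},{"dx":0,"dy":0,"dz":0,"rx":0,"ry":0,"rz":0},{"dx":0,"dy":0,"dz":0,"rx":0,"ry":0,"rz":0}])

```text
time: 10.6
position: [0.4662, 0.2085, 0.1239]
tool_rot: [0.99, 0.14, -0.001, -0.0]
ft_force: [0.3, 0.1, -2.1]
grip_width: 0.0134
```

```bash
python3 plan.py .4666 .2085 .1245 16.2; python3 - <<'E'
from rig import viewer,telemetry
from h import *
o=telemetry.get_obs(); T=o["position"]
s=viewer.camera("side"); np.savez("side7.npz",**s)
crop(s,190,150,240,200,15,"pics/side7z.png")
a=np.radians(16.2);X=np.array([np.cos(a),np.sin(a),0]);Y=np.array([np.sin(a),-np.cos(a),0])
f=lambda p:((proj(s,p)-[190,150]+.5)*15).round(0)
for x in(-.025,.025):
  print(x,"near bottom",f(T+X*x+Y*.018-[0,0,.0395]),"near top",f(T+X*x+Y*.018-[0,0,.0275]),"far top",f(T+X*x-Y*.018-[0,0,.0275]))
E
```

```text
t 10.6 pos [0.4662 0.2085 0.1239] yaw 16.12 F [ 0.27  0.13 -2.1 ] w 0.0134
d(mm) [ 0.4  0.1 -0.6] r [-0.05  0.08 -0.08]
-0.025 near bottom [237. 514.] near top [231. 463.] far top [158. 374.]
0.025 near bottom [471. 439.] near top [466. 389.] far top [390. 302.]
```

View pics/side7z.png

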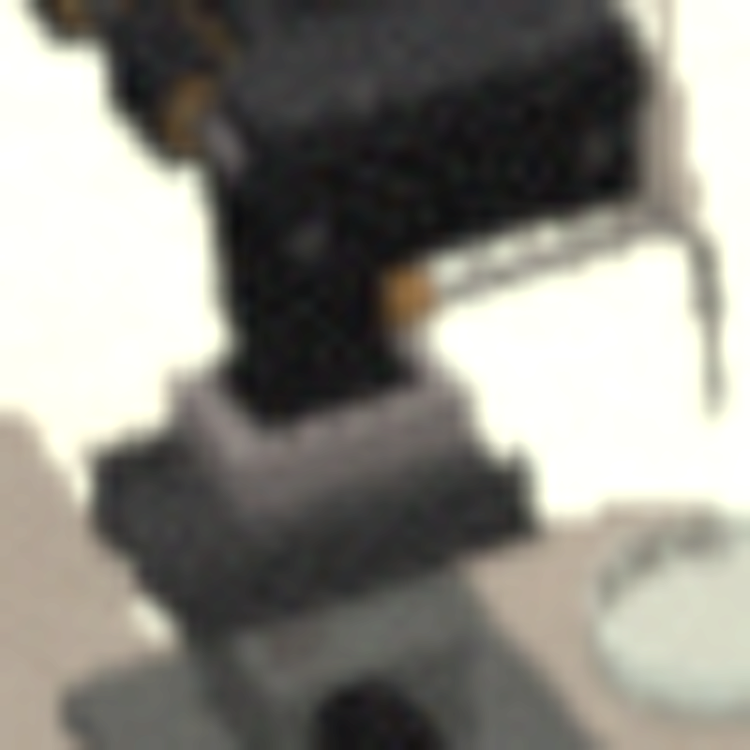

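```bash
python3 - <<'E'
from h import *
out=[]
for n in("side6.npz","side7.npz"):
    s=load(n); im=cv2.resize(s["img"][168:200,190:230],None,fx=20,fy=20,interpolation=cv2.INTER_CUBIC).astype(float)
    im=cv2.resize(np.clip((im-15)*4,0,255).astype(np.uint8),None,fx=.5,fy=.5); out.append(im)
cv2.imwrite("pics/cmp7.png",np.hstack(out)); print(out[0].shape)
s=load("side7.npz")
a=np.radians(16.2);X=np.array([np.cos(a),np.sin(a),0]);Y=np.array([np.sin(a),-np.cos(a),0]);S=np.array([.464,.2078,.08])
f=lambda p:((proj(s,p)-[190,168]+.5)*10).round(0)
for y in(-.024,-.02,.02,.024): print(y,f(S-X*.038+Y*y),f(S+X*.038+Y*y))
E
```

```text
(320, 400, 3)
-0.024 [ 56. 120.] [289.  47.]
-0.02 [ 61. 127.] [294.  54.]
0.02 [114. 194.] [351. 118.]
0.024 [120. 201.] [356. 124.]
```

View pics/cmp7.png

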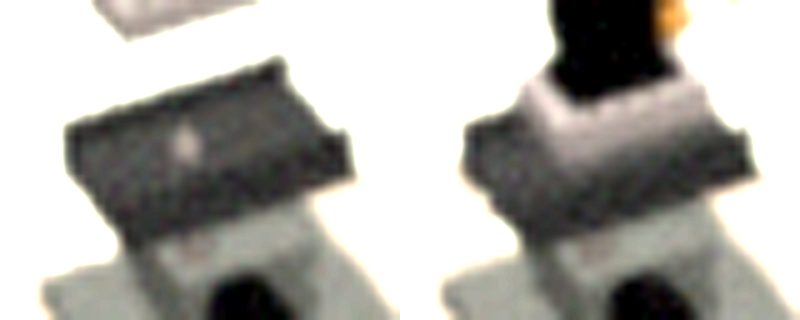

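The foot sits roughly in line with the channel, with the lateral position uncertain by ±2 mm. I'll lower it between the walls, just above the pin, and feel for them.

Request:
step_arm(targets=[{"dx":0,"dy":0.0007,"dz":0.002,"rx":0,"ry":0,"rz":0},{"dx":0,"dy":0.0007,"dz":0.0035,"rx":0,"ry":0,"rz":0},{"dx":0,"dy":0.0007,"dz":0.005,"rx":0,"ry":0,"rz":0},{"dx":0,"dy":0.0007,"dz":0.0058,"rx":0,"ry":0,"rz":0},{"dx":0,"dy":0.0007,"dz":0.0058,"rx":0,"ry":0,"rz":0}])

```text
time: 11.28
position: [0.4664, 0.2078, 0.1183]
tool_rot: [0.99, 0.14, -0.001, -0.0]
ft_force: [-1.0, -0.7, 2.1]
grip_width: 0.0138
```

```bash
python3 plan.py .4666 .2085 .1245 16.2
```

```text
t 11.28 pos [0.4664 0.2078 0.1183] yaw 16.12 F [-1.   -0.67  2.14] w 0.0138
d(mm) [ 0.4 -0.6 -6.2] r [-0.04  0.07 -0.08]
```

```bash
cat > mo.py <<'E'
from rig import telemetry; import numpy as np
from scipy.spatial.transform import Rotation as Ro
o=telemetry.get_obs(); R=Ro.from_quat(o["tool_rot"]).inv()
print("t",round(o["time"],2),"pos",o["position"].round(4),"tool F",R.apply(o["ft_force"]).round(2),"tool M",R.apply(o["moment"]).round(3))
E
python3 mo.py
```

```text
t 11.28 pos [0.4664 0.2078 0.1183] tool F [-1.15  0.36 -2.14] tool M [-0.076 -0.198  0.031]
```

Request:
step_arm(targets=[{"dx":0,"dy":0,"dz":-0.003,"rx":0,"ry":0,"rz":0},{"dx":0,"dy":0,"dz":-0.003,"rx":0,"ry":0,"rz":0},{"dx":0,"dy":0,"dz":-0.003,"rx":0,"ry":0,"rz":0},{"dx":0,"dy":0,"dz":-0.003,"rx":0,"ry":0,"rz":0},{"dx":0,"dy":0,"dz":-0.003,"rx":0,"ry":0,"rz":0}])

```text
time: 11.9
position: [0.4663, 0.2078, 0.1212]
tool_rot: [0.99, 0.14, -0.001, -0.0]
ft_force: [0.4, -0.1, -2.4]
grip_width: 0.0139
```

```bash
python3 mo.py
```

```text
t 11.9 pos [0.4663 0.2078 0.1212] tool F [0.35 0.18 2.38] tool M [ 0.006  0.023 -0.044]
```

The contact moment points to the near (-y) wall, which agrees with the pin-based lateral estimate. Shifting about 1.8 mm toward +y and trying again.

Request:
step_arm(targets=[{"dx":0,"dy":-0.0018,"dz":0,"rx":0,"ry":0,"rz":0},{"dx":0,"dy":-0.0018,"dz":0,"rx":0,"ry":0,"rz":0},{"dx":0,"dy":-0.0018,"dz":0.0015,"rx":0,"ry":0,"rz":0},{"dx":0,"dy":-0.0018,"dz":0.003,"rx":0,"ry":0,"rz":0},{"dx":0,"dy":-0.0018,"dz":0.003,"rx":0,"ry":0,"rz":0}])

```text
time: 12.52
position: [0.4657, 0.2095, 0.118]
tool_rot: [0.99, 0.14, -0.001, -0.0]
ft_force: [0.1, 0.4, -3.3]
grip_width: 0.0136
```

```bash
python3 mo.py
```

```text
t 12.53 pos [0.4657 0.2095 0.118 ] tool F [ 0.17 -0.33  3.32] tool M [-0.014 -0.024 -0.072]
```

No contact at the same height. Going 1.5 mm lower onto the pin top.

Request:
step_arm(targets=[{"dx":0,"dy":0,"dz":0.0005,"rx":0,"ry":0,"rz":0},{"dx":0,"dy":0,"dz":0.001,"rx":0,"ry":0,"rz":0},{"dx":0,"dy":0,"dz":0.0015,"rx":0,"ry":0,"rz":0},{"dx":0,"dy":0,"dz":0.0015,"rx":0,"ry":0,"rz":0},{"dx":0,"dy":0,"dz":0.0015,"rx":0,"ry":0,"rz":0}])

```text
time: 13.15
position: [0.4657, 0.2095, 0.1165]
tool_rot: [0.99, 0.14, -0.001, -0.0]
ft_force: [0.2, -0.1, -2.6]
grip_width: 0.0139
```

```bash
python3 mo.py; python3 - <<'E'
from rig import viewer
from h import *
s=viewer.camera("side"); np.savez("side8.npz",**s)
im=cv2.resize(s["img"][160:200,190:240],None,fx=12,fy=12,interpolation=cv2.INTER_CUBIC).astype(float)
cv2.imwrite("pics/side8.png",np.clip((im-15)*3,0,255).astype(np.uint8))
E
```

```text
t 13.15 pos [0.4657 0.2095 0.1165] tool F [0.18 0.14 2.58] tool M [-0.029 -0.018  0.045]
```

View pics/side8.png

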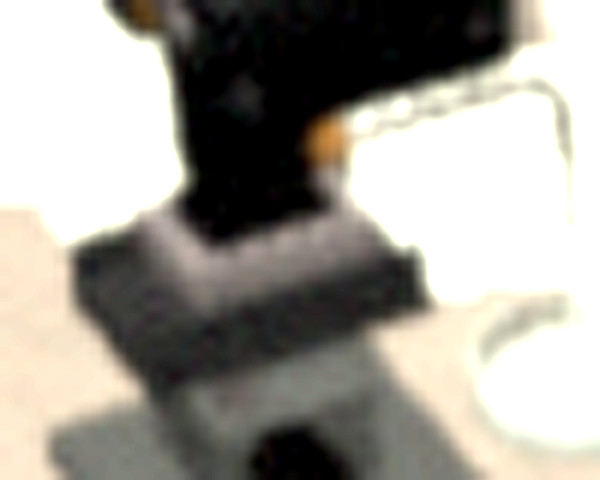

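Request:
step_arm(targets=[{"dx":0,"dy":0,"dz":0.0005,"rx":0,"ry":0,"rz":0},{"dx":0,"dy":0,"dz":0.001,"rx":0,"ry":0,"rz":0},{"dx":0,"dy":0,"dz":0.0012,"rx":0,"ry":0,"rz":0},{"dx":0,"dy":0,"dz":0.0012,"rx":0,"ry":0,"rz":0},{"dx":0,"dy":0,"dz":0.0012,"rx":0,"ry":0,"rz":0}])

```text
time: 13.82
position: [0.4658, 0.2095, 0.1154]
tool_rot: [0.99, 0.14, -0.001, -0.0]
ft_force: [-0.8, -0.3, 2.7]
grip_width: 0.0135
```

```bash
python3 mo.py
```

```text
t 13.82 pos [0.4658 0.2095 0.1154] tool F [-0.86  0.08 -2.73] tool M [-0.004 -0.254  0.01 ]
```

Contact is centred on y, so the foot is on the pin top (underside ≈.076). Sliding back along -x while pressing lightly.

Request:
step_arm(targets=[{"dx":-0.001,"dy":0,"dz":0.0002,"rx":0,"ry":0,"rz":0},{"dx":-0.002,"dy":0,"dz":0.0002,"rx":0,"ry":0,"rz":0},{"dx":-0.003,"dy":0,"dz":0.0002,"rx":0,"ry":0,"rz":0},{"dx":-0.004,"dy":0,"dz":0.0002,"rx":0,"ry":0,"rz":0},{"dx":-0.005,"dy":0,"dz":0.0002,"rx":0,"ry":0,"rz":0}])

```text
time: 14.45
position: [0.4613, 0.2081, 0.1154]
tool_rot: [0.99, 0.14, -0.0, -0.0]
ft_force: [2.4, 0.8, 1.4]
grip_width: 0.0135
```

```bash
python3 mo.py
```

```text
t 14.45 pos [0.4613 0.2081 0.1154] tool F [ 2.53 -0.15 -1.36] tool M [-0.012  0.413  0.006]
```

Request:
step_arm(targets=[{"dx":-0.0005,"dy":0,"dz":0.0002,"rx":0,"ry":0,"rz":0},{"dx":-0.001,"dy":0,"dz":0.0002,"rx":0,"ry":0,"rz":0},{"dx":-0.0015,"dy":0,"dz":0.0002,"rx":0,"ry":0,"rz":0},{"dx":-0.0015,"dy":0,"dz":0.0002,"rx":0,"ry":0,"rz":0},{"dx":-0.0015,"dy":0,"dz":0.0002,"rx":0,"ry":0,"rz":0}])

```text
time: 15.08
position: [0.458, 0.2074, 0.1143]
tool_rot: [0.99, 0.14, -0.003, -0.0]
ft_force: [1.4, 0.4, -2.2]
grip_width: 0.0138
```

```bash
python3 mo.py
```

```text
t 15.07 pos [0.458  0.2074 0.1143] tool F [ 1.43 -0.03  2.17] tool M [-0.028 -0.064  0.005]
```

It dropped: z fell and the vertical load vanished at x≈.458. Lowering to see if the pin enters the socket.

Request:
step_arm(targets=[{"dx":0,"dy":0,"dz":0.0005,"rx":0,"ry":0,"rz":0},{"dx":0,"dy":0,"dz":0.001,"rx":0,"ry":0,"rz":0},{"dx":0,"dy":0,"dz":0.0015,"rx":0,"ry":0,"rz":0},{"dx":0,"dy":0,"dz":0.002,"rx":0,"ry":0,"rz":0},{"dx":0,"dy":0,"dz":0.002,"rx":0,"ry":0,"rz":0}])

```text
time: 15.7
position: [0.458, 0.2073, 0.1123]
tool_rot: [0.99, 0.14, -0.003, -0.0]
ft_force: [-0.1, -0.9, -2.8]
grip_width: 0.0139
```

```bash
python3 mo.py
```

```text
t 15.7 pos [0.458  0.2073 0.1123] tool F [-0.33  0.82  2.81] tool M [ 0.02  -0.016  0.007]
```

Underside at .073 with no load, so the pin is in the socket. On to the floor.

Request:
step_arm(targets=[{"dx":0,"dy":0,"dz":0.001,"rx":0,"ry":0,"rz":0},{"dx":0,"dy":0,"dz":0.002,"rx":0,"ry":0,"rz":0},{"dx":0,"dy":0,"dz":0.003,"rx":0,"ry":0,"rz":0},{"dx":0,"dy":0,"dz":0.0035,"rx":0,"ry":0,"rz":0},{"dx":0,"dy":0,"dz":0.0035,"rx":0,"ry":0,"rz":0}])

```text
time: 16.32
position: [0.458, 0.2074, 0.1091]
tool_rot: [0.99, 0.14, -0.003, -0.0]
ft_force: [-1.2, -0.2, 1.1]
grip_width: 0.0138
```

```bash
python3 plan.py .458 .2073 .1035 16.2;python3 mo.py
```

```text
t 16.32 pos [0.458  0.2074 0.1091] yaw 16.13 F [-1.15 -0.22  1.15] w 0.0138
d(mm) [0.  0.1 5.6] r [-0.05  0.28 -0.07]
t 16.32 pos [0.458  0.2074 0.1091] tool F [-1.18 -0.11 -1.14] tool M [ 0.025 -0.152  0.012]
```

Floor contact at TCP z≈.109. Pressing down in stages.

Request:
step_arm(targets=[{"dx":0,"dy":0,"dz":0.001,"rx":0,"ry":0.1,"rz":0},{"dx":0,"dy":0,"dz":0.002,"rx":0,"ry":0.2,"rz":0},{"dx":0,"dy":0,"dz":0.003,"rx":0,"ry":0.3,"rz":0},{"dx":0,"dy":0,"dz":0.004,"rx":0,"ry":0.3,"rz":0},{"dx":0,"dy":0,"dz":0.004,"rx":0,"ry":0.3,"rz":0}])

```text
time: 16.95
position: [0.4579, 0.2073, 0.1054]
tool_rot: [0.99, 0.14, -0.0, -0.0]
ft_force: [-2.5, -1.4, 6.6]
grip_width: 0.014
```

```bash
python3 mo.py
```

```text
t 16.95 pos [0.4579 0.2073 0.1054] tool F [-2.79  0.68 -6.6 ] tool M [-0.005 -0.484  0.006]
```

Request:
step_arm(targets=[{"dx":0,"dy":0,"dz":0.0005,"rx":0,"ry":0,"rz":0},{"dx":0,"dy":0,"dz":0.001,"rx":0,"ry":0,"rz":0},{"dx":0,"dy":0,"dz":0.0012,"rx":0,"ry":0,"rz":0},{"dx":0,"dy":0,"dz":0.0012,"rx":0,"ry":0,"rz":0},{"dx":0,"dy":0,"dz":0.0012,"rx":0,"ry":0,"rz":0}])

```text
time: 17.58
position: [0.4579, 0.2073, 0.1047]
tool_rot: [0.99, 0.14, 0.0, -0.0]
ft_force: [-2.0, -0.1, 7.8]
grip_width: 0.0136
```

```bash
python3 mo.py
```

```text
t 17.57 pos [0.4579 0.2073 0.1047] tool F [-1.93 -0.47 -7.82] tool M [ 0.009 -0.54   0.004]
```

Request:
step_arm(targets=[{"dx":0,"dy":0,"dz":0.0005,"rx":0,"ry":0,"rz":0},{"dx":0,"dy":0,"dz":0.001,"rx":0,"ry":0,"rz":0},{"dx":0,"dy":0,"dz":0.0015,"rx":0,"ry":0,"rz":0},{"dx":0,"dy":0,"dz":0.0018,"rx":0,"ry":0,"rz":0},{"dx":0,"dy":0,"dz":0.0018,"rx":0,"ry":0,"rz":0}])

```text
time: 18.2
position: [0.4579, 0.2073, 0.1036]
tool_rot: [0.99, 0.14, 0.0, -0.0]
ft_force: [-1.8, -0.6, 8.9]
grip_width: 0.0136
```

```bash
python3 mo.py
```

```text
t 18.2 pos [0.4579 0.2073 0.1036] tool F [-1.91  0.02 -8.89] tool M [-0.026 -0.585 -0.066]
```

Request:
step_arm(targets=[{"dx":0,"dy":0,"dz":0.0005,"rx":0,"ry":0,"rz":0},{"dx":0,"dy":0,"dz":0.001,"rx":0,"ry":0,"rz":0},{"dx":0,"dy":0,"dz":0.0012,"rx":0,"ry":0,"rz":0},{"dx":0,"dy":0,"dz":0.0012,"rx":0,"ry":0,"rz":0},{"dx":0,"dy":0,"dz":0.0012,"rx":0,"ry":0,"rz":0}])

```text
time: 18.82
position: [0.4578, 0.2073, 0.1034]
tool_rot: [0.99, 0.14, 0.0, -0.0]
ft_force: [-3.2, -0.7, 12.0]
grip_width: 0.0137
```

```bash
python3 mo.py
```

```text
t 18.82 pos [0.4578 0.2073 0.1034] tool F [ -3.22  -0.18 -11.97] tool M [-0.007 -0.699  0.025]
```

Request:
step_arm(targets=[{"dx":0,"dy":0,"dz":0.001,"rx":0,"ry":0,"rz":0},{"dx":0,"dy":0,"dz":0.0015,"rx":0,"ry":0,"rz":0},{"dx":0,"dy":0,"dz":0.002,"rx":0,"ry":0,"rz":0},{"dx":0,"dy":0,"dz":0.0025,"rx":0,"ry":0,"rz":0},{"dx":0,"dy":0,"dz":0.0025,"rx":0,"ry":0,"rz":0}])

```text
time: 19.45
position: [0.4579, 0.2073, 0.1033]
tool_rot: [0.99, 0.141, 0.001, -0.0]
ft_force: [-4.3, -1.7, 23.2]
grip_width: 0.0136
```

```bash
python3 mo.py
```

```text
t 19.45 pos [0.4579 0.2073 0.1033] tool F [ -4.54   0.46 -23.24] tool M [-0.053 -1.16  -0.032]
```

It has bottomed: 12 N to 23 N with z unchanged, about 6 mm below floor contact. A visual check before hand-in.

```bash
python3 - <<'E'
from rig import viewer
from h import *
s=viewer.camera("side"); t=viewer.camera("top"); np.savez("side9.npz",**s)
f=lambda c,g=1.8:np.clip(c["img"].astype(float)*g,0,255).astype(np.uint8)
cv2.imwrite("pics/side9f.png",f(s)); cv2.imwrite("pics/top9f.png",f(t))
o=[]
for c in(load("side0.npz"),s):
    im=cv2.resize(c["img"][160:205,185:235],None,fx=8,fy=8,interpolation=cv2.INTER_CUBIC).astype(float); o.append(np.clip((im-15)*3,0,255).astype(np.uint8))
cv2.imwrite("pics/cmp9.png",np.hstack(o))
E
python3 mo.py
```

```text
t 19.55 pos [0.4578 0.2073 0.1033] tool F [ -5.49   0.6  -23.76] tool M [ 0.017 -1.137  0.04 ]
```

View pics/cmp9.png

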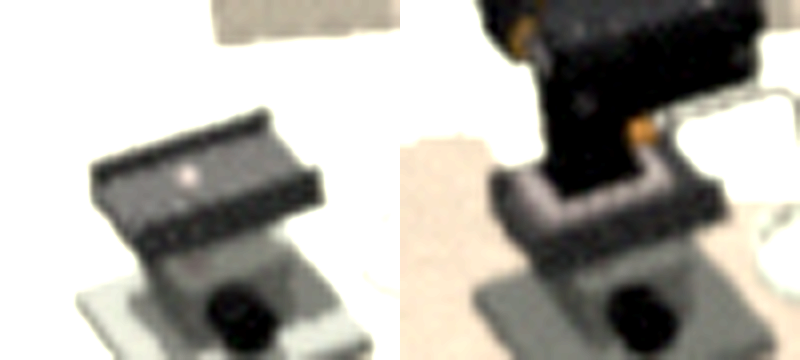

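View pics/side9f.png

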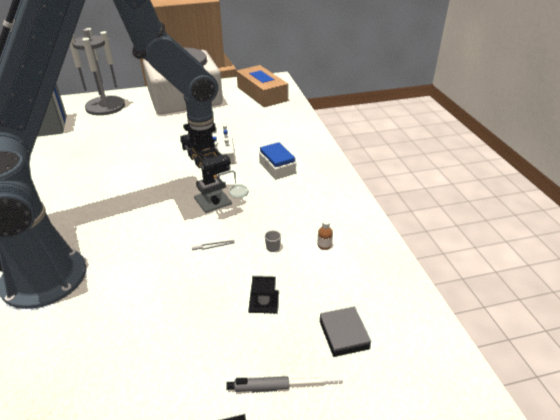

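View pics/top9f.png

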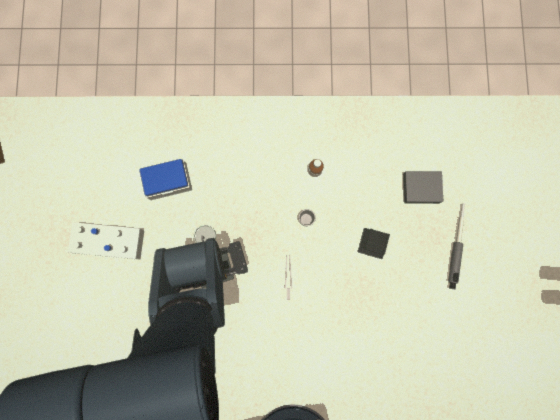

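The saddle is about 6 mm lower (near-wall corner moved from (320,172) to (720-400,185) in the crops). The foot is down between the walls, the tube points over the dish, and every other object is where it started. Handing in.

```bash
python3 -c "
from rig import robot
print(robot.hand_in())"; python3 mo.py
```

```text
the job is handed in; nothing more can be done
None
the job is handed in; nothing more can be done
```

I dipped the probe, seated it over the pin and handed the job in at about 19.6 s, with the arm still pressing the probe and saddle down at about 23 N. The hand-in gave no verdict.

- **Dip:** I took the probe by its grip bar (jaw width 13.9 mm). The tube tip went about 26 mm below the cup's rim, with no contact force and the cup unmoved.
- **Seating:** I set the foot on the pin top in the saddle and slid it back (-x) until it dropped over the pin. It went down freely to the channel floor.
- **Final press:** The tool went about 6 mm below floor contact. Force then rose from 12 N to 23 N with almost no further movement, so the saddle is at its stop. In the last pictures the saddle is visibly lower, the foot lies between the walls, and the tube points over the dish. The other objects are where they started.

**What disagreed:**
- The two cameras differed by about 5 mm in y.
- The first attempt to lower the foot touched what appeared to be a channel wall, at about 4.5 N. I lifted, moved 1.8 mm sideways and went in cleanly.
- A sideways force of about 5 N along the channel remains under the final press.

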